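Take the potato pan off the hob and put its strainer lid on

ROBOT

A 7-joint arm with a two-finger parallel gripper is mounted at the origin on a cart in front of the work surface, level with it; the furniture and walls round the work are solid. World frame = base frame: x ahead of the robot, y to its left, z up, the work surface at z = 0. Lengths are in m, angles in rad, forces in N, time in s.
With the tool pointing down it reaches from about 0.4 to 0.875 m from the base axis. Payload 19.3 kg.
Tool frame: the origin (TCP) lies midway between the tips of the shut fingers; the grasp point (between the pads) lies 19 mm behind it; z points along the fingers, y is the line along which they close (so a half turn about z gives the same grasp; the last joint's range is limited). The gripper opens to 85 mm and grips with 20 to 120 N. Pads are 22 mm wide; open, the fingers measure 114 mm over their backs; the gripper's body (76 mm by 85 mm) begins 54 mm behind the grasp point. The pads swing forward as they close: fully open they stand 13 mm farther back than shut.
Start: joints at [-1.396, 0.521, -0.036, 1.599, 0.021, 1.021, -0.113], TCP at [0.151, 0.606, 0.231] pointing down, gripper open.
Joint ranges: [-2.91, 2.91], [-0.3, 2.13], [-1.5, 1.42], [0.17, 2.43], [-1.26, 4.41], [0.16, 1.93], [-2.52, 2.52]. Speed limits (rad/s): [1.89, 1.89, 2.39, 2.39, 3.01, 3.01, 3.01].

INTERFACE

Orientations are given as [roll, pitch, yaw] about the fixed x, y, z axes, in that order (R = Rz(yaw) Ry(pitch) Rx(roll)).
In Python, from workcell import telemetry, grab_frame, calibration, bot, outline_of, landmark_of gives the robot as it stands. The module is installed in compiled form; this text tells all that it offers.
- The arm moves only by the shell command python3 -m inch 'ROWS' [FORCE]. ROWS is JSON, a list of rows, each a list of 7 numbers: the shift along the tool's x, y, z in m, then the turn, a rotation vector about the tool's x, y, z in rad, then the closure, from 0 (fully open) to 1 (shut). A call has 1 to 5 rows; each row shifts and turns the commanded pose from where the row before left it, along the tool's axes as they then stand; what a row does not reach is not made up. A row lasts 1/10 s, in which the tool goes at most 50 mm and 8.59 degrees, less where a joint would pass 70% of its speed; a pose out of reach is approached as far as the arm can. A call is refused whole if a number of a shift passes 0.05 or a number of a turn 0.15, either way. A call with a gripper value outside its range is refused whole. The fingers move at their own pace and stop on an object; FORCE is the grip in N (left out, the last holds). Time passes only in rows, so rows that do not move let the fingers close. It gives the time, the measured TCP pose, the force, the opening and the grip force at its end, in the units of the state.
- telemetry.observe(): the state, without advancing time (a new reading comes with each control period).
- grab_frame(name): name is "scene" or "top" or "wrist"; returns the picture (480x640x3 uint8, red, green, blue); there is no depth.
- calibration(name): a dict with "fovy" (degrees; the focal length in pixels is half the picture's height over the tangent of half this angle, whatever the lens; pixels are square), "cx", "cy" (the principal point, pixels), "dist" ([k1, k2, p1, p2, k3] as OpenCV has them; the pictures are not rectified), "pose" (4x4, takes a point from camera to world coordinates). Camera axes: x right, y down, z forward; pixel columns grow to the right and rows downward; lengths in m; the calibration is good to about 2 mm. A picture is of the moment at which its call begins: read the wrist's pose just before it. calibration takes no time and is no camera call; for the wrist camera it gives the pose at the moment of the call.
- bot.job_done(): hands the job in; it is judged then, once.
Trained networks look in the newest picture that a camera, given by its name, has taken for a name from the list of things; names that differ only in an ending like _2 or _b are one class to them, and where a whole thing is asked for, a point or a joint stands for the part that bears it (a point fixed in the world has none). Each returns a list of dicts, best first, with "score" (0 to 1); they miss things now and then, are a little off and sometimes report something else, mostly with a low value. They report only what shows in the picture. A call takes as long as a camera call.
- outline_of(label, camera): "region" (480x640 bool, what is visible of it) and "rect" ([left, top, right, bottom] in pixels, round what is visible of it).
- landmark_of(label, camera): "xy" ([column, row] in pixels: a listed point, or the origin of a listed thing).
The state is a dict: "clock": time; "qpos": joint angles; "qd": joint speeds; "joint_efforts": joint torques, N m; "position": TCP position; "tool_rot": TCP orientation; "force": force on the tool from outside, world axes, zero at the start; "moment": the same for the moment, N m; "grip_width": finger opening in m; "finger_force": force on a finger pad.
Only numpy, scipy, OpenCV 4.12 (cv2) and the standard library are available. Lean on these libraries where they do the work, as an engineer would, in place of code of your own. Each camera call takes 0.05 s, during which the arm holds its last target. There are 200 camera calls.

TASK

The potatoes are done: take the saucepan off the hob, keeping it level, and stand it with its whole base on the round wooden board, which stays flat on the draining area. Put the strainer lid on it, properly seated and level on the rim all round, turned so that its strainer holes are at the pan's pouring lip, ready for draining. Set both down rather than dropping them, and leave the salt shaker, the spice jar beside it and the mug on the hob where they are.

Things in the scene. Friction and masses are not known exactly. Their poses are not given: they have to be found in the camera images.
- saucepan: Small steel saucepan, loose, about 0.36 kg, a few potatoes fixed inside, balance point near its middle. Body 120 mm across (126 over the rolled rim), inside 114 mm, 68 mm tall. Origin: centre of its underside; z up; straight wooden handle level to -x, pouring lip on the +y side. Starts upright on the black hob (glass at z = 0.006), handle roughly towards the robot.
- pan_handle (a point): Place to grip the pan's handle: on its middle line, 105 mm from the pan's centre, 54 mm above the pan's underside. The handle is 18 mm wide and 18 mm tall with flat sides and reaches from the wall (60 mm from the centre) to 169 mm from the centre. Axes as the pan's.
- pan_rim (a point): Centre of the pan's mouth, level with the top of the rim, 68 mm above its underside. Axes as the pan's.
- pouring_lip (a point): Tip of the pouring lip (a small outward bulge of the rim), 68 mm from the pan's centre on its +y side. Axes as the pan's.
- strainer_lid: Round steel strainer lid with a dark grey edge, 128 mm across, loose, 0.16 kg, right way up on the draining area (z = -0.0035). Origin: centre of its underside; z up. Skirt below: 107 mm across, 10 mm deep, lower edge bevelled to 99 mm; it goes inside the pan (3.5 mm to spare all round); the brim (10 to 13 mm above the origin) then rests on the rim, the lid's origin 58 mm above the pan's.
- lid_handle (a point): Middle of the lid's wooden bar handle, 48 mm above the lid's origin. The bar is 74 mm long (along x), 16 mm wide (y) and 16 mm tall with flat sides, on two posts; the lid's face is 24 mm under the bar. Axes as the lid's.
- strainer_holes (a point): Middle of the fan of eleven dark strainer holes in the lid's top face, 45 mm from the lid's centre on its +y side. Axes as the lid's.
- round_board: Round bamboo board used as a pan stand, 165 mm across, 12 mm thick, loose, 0.35 kg, flat on the steel draining area between hob and sink (surface z = -0.0035, sunk 3.5 mm below the worktop's rim). Origin: centre of its underside; z up. The lid lies beside it, on its left or its right.
- salt_shaker: Salt shaker 44 mm across, 90 mm tall, standing between hob and draining area. Leave alone. Origin: centre of its underside.
- spice_jar: Spice jar with a red cap, 45 mm across, 106 mm tall, standing at the edge of the hob. Leave alone. Origin: centre of its underside.
- mug0: White mug, 83 mm across, 105 mm tall, on the back of the hob. Leave alone. Origin: centre of its underside's bounding box.

How it is judged:
At the end, for the whole second after the job is handed in: Pan upright on the board (centres within 22 mm, tilt under 0.06 rad), board flat on the draining area; lid seated in the mouth (origin 55.5 to 61 mm above the pan's, axes within 7 mm, level to 0.045 rad), middle of its holes within 18 mm sideways of the line to the lip; all at rest (horizontal distance between saucepan and round_board below 0.022 m and z of saucepan in the frame of round_board between 0.008 and 0.016 m and angle between each of saucepan, round_board's own z axis and vertical below 0.06 rad and height (world z) of round_board below 0 m and z of strainer_lid in the frame of saucepan between 0.0555 and 0.061 m and angle between the z axis of strainer_lid and the z axis of saucepan, either way round below 0.045 rad and horizontal distance between strainer_lid and saucepan below 0.007 m and angle between strainer_lid's own z axis and vertical below 0.3 rad and x of strainer_holes in the frame of saucepan between -0.018 and 0.018 m and y of strainer_holes in the frame of saucepan above 0.03 m and linear speed of each of saucepan, strainer_lid, round_board below 0.02 m/s); the robot touches nothing.
It fails at once if the pan is dropped (falls free for more than about 13 mm) (contact force between saucepan and anything else below 0.02 N and linear speed of saucepan above 0.5 m/s).
It fails at once if the lid is dropped (falls free for more than about 13 mm) (contact force between strainer_lid and anything else below 0.02 N and linear speed of strainer_lid above 0.5 m/s).
It fails at once if the pan is tilted more than about 25 degrees (potatoes and water spill) (angle between saucepan's own z axis and vertical above 0.45 rad).
It fails at once if a bystander (salt shaker, spice jar or mug) is shifted more than 25 mm or knocked over (distance of any of salt_shaker, spice_jar, mug0 from where it was at the start of the episode above 0.025 m or angle between any of salt_shaker, spice_jar, mug0's own z axis and vertical above 0.4 rad).
It also fails if it takes over 58 s, if anything falls off the work surface, if the arm or the gripper's body presses on something with over 40 N, if the wrist force passes 120 N, or if a joint passes its speed limit or range.

## Working session

There is one attempt and no reset: what is moved stays moved. The work goes in short steps, Python scripts to look and compute and a shell command to move; the robot and the scene stay as the last step left them, time stands still between calls to the robot, and variables do not carry over. Pictures are saved under pics/ and viewed, at most 10 in all, crops included, and the job is handed in when it is done.

```bash
mkdir -p pics
cat > h.py <<'E'
import numpy as np, cv2
from workcell import telemetry, grab_frame, calibration, bot, outline_of, landmark_of
from scipy.spatial.transform import Rotation as R
def K(c):
    f=240/np.tan(np.radians(c["fovy"])/2)
    return np.array([[f,0,c["cx"]],[0,f,c["cy"]],[0,0,1.]])
def ray(c,px):
    u=cv2.undistortPoints(np.array([[px]],float),K(c),np.array(c["dist"],float))[0,0]
    T=np.array(c["pose"]); return T[:3,3],T[:3,:3]@np.array([u[0],u[1],1])
def at_z(c,px,z):
    o,d=ray(c,px); return o+d*(z-o[2])/d[2]
def proj(c,P):
    T=np.linalg.inv(np.array(c["pose"])); 
    p,_=cv2.projectPoints(np.atleast_2d(P).astype(float),cv2.Rodrigues(T[:3,:3])[0],T[:3,3],K(c),np.array(c["dist"],float)); return p[:,0]
Z=dict(saucepan=.006,pan_handle=.06,pan_rim=.074,pouring_lip=.074,strainer_lid=-.0035,lid_handle=.0445,strainer_holes=.0095,round_board=-.0035,salt_shaker=0,spice_jar=0,mug0=.006)
def look(cam,names,name=None,Zs=Z):
    im=grab_frame(cam); c=calibration(cam)
    if name: cv2.imwrite(f"pics/{name}.png",im[:,:,::-1])
    for n in names:
        for d in landmark_of(n,cam)[:2]:
            if d["score"]>.2: print(cam,n,round(d["score"],2),np.round(d["xy"],1),np.round(at_z(c,d["xy"],Zs[n]),4))
    return im,c
def st():
    s=telemetry.observe(); print({k:np.round(s[k],4).tolist() for k in ("clock","position","tool_rot","force","grip_width","finger_force","qpos")}); return s
E
python3 - <<'E'
from h import *
st()
for cam in ("top","scene"): look(cam,list(Z),cam+"0")
c=calibration("wrist");print(np.round(c["pose"],3),c["fovy"])
E
```

```text
{'clock': 0.0, 'position': [0.1514, 0.606, 0.2307], 'tool_rot': [-3.1404, 0.0001, 2.8968], 'force': [-0.2463, 0.5721, -0.4541], 'grip_width': 0.0855, 'finger_force': 0.0, 'qpos': [-1.3962, 0.522, -0.0363, 1.6, 0.0212, 1.0211, -0.1128]}
top saucepan 0.64 [415.7 278. ] [ 0.5129 -0.2321  0.006 ]
top pan_handle 0.77 [400.6 315.4] [ 0.4196 -0.1868  0.06  ]
top pan_handle 0.38 [221.6 262. ] [0.5291 0.2231 0.06  ]
top pan_rim 0.91 [418.4 275.9] [ 0.5089 -0.2248  0.074 ]
top pouring_lip 0.91 [390.3 259.4] [ 0.5448 -0.1605  0.074 ]
top pouring_lip 0.71 [384.1 217.5] [ 0.6422 -0.1458  0.074 ]
top strainer_lid 0.88 [298.3 258.2] [ 0.5538  0.0506 -0.0035]
top lid_handle 0.65 [294.9 255.1] [0.553  0.0572 0.0445]
top strainer_holes 0.55 [279.9 249.8] [0.5706 0.0948 0.0095]
top round_board 0.69 [220.4 258.6] [ 0.5469  0.2379 -0.0035]
top round_board 0.68 [399.9 316.8] [ 0.4199 -0.1958 -0.0035]
top salt_shaker 0.61 [353.9 238.5] [ 0.6058 -0.0825  0.    ]
top salt_shaker 0.37 [413.5 274.7] [ 0.5215 -0.228   0.    ]
top spice_jar 0.9 [381.1 218.2] [ 0.6588 -0.1484  0.    ]
top mug0 0.68 [405.9 197.9] 
[... 434 characters left out ...]
0612 -0.0035]
scene lid_handle 0.74 [380.5 276.4] [ 0.5837 -0.1367  0.0445]
scene lid_handle 0.59 [290.9 249.1] [0.5553 0.0638 0.0445]
scene strainer_holes 0.57 [283.  252.4] [0.5755 0.106  0.0095]
scene strainer_holes 0.42 [347.9 325.3] [ 0.4651 -0.1455  0.0095]
scene round_board 0.62 [441.7 270.6] [ 0.7348 -0.1929 -0.0035]
scene salt_shaker 0.93 [360.5 280.3] [ 0.6018 -0.0797  0.    ]
scene spice_jar 0.83 [401.1 276.5] [ 0.6621 -0.1386  0.    ]
scene mug0 0.71 [281.5 249.8] [0.5854 0.1194 0.006 ]
scene mug0 0.69 [441.  273.5] [ 0.7119 -0.202   0.006 ]
[[ 0.242  0.92   0.309  0.071]
 [ 0.97  -0.229 -0.077  0.626]
 [ 0.     0.318 -0.948  0.373]
 [ 0.     0.     0.     1.   ]] 70.306040120602
```

Run:
```python
import cv2
a=cv2.imread("pics/top0.png")[150:390,180:500];cv2.imwrite("pics/top0c.png",cv2.resize(a,(800,600)))
```

```text
(no output)
```

View pics/top0c.png

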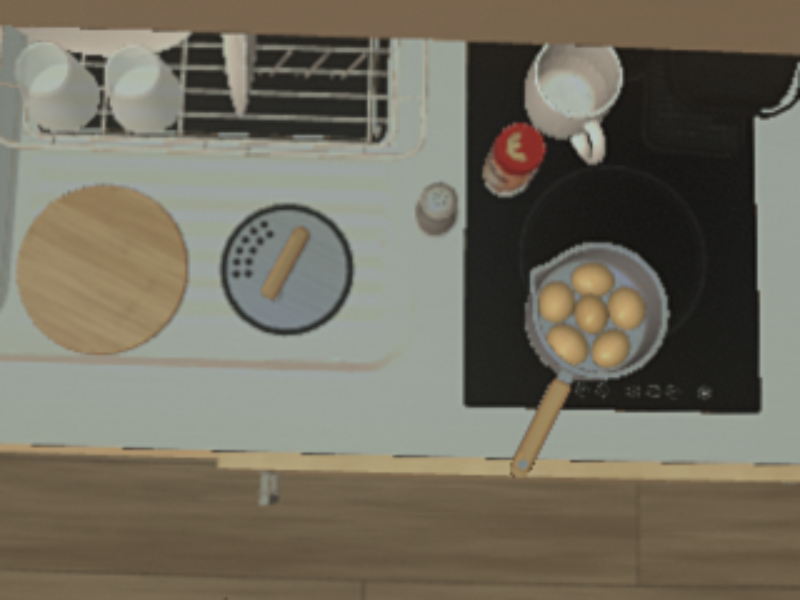

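View pics/scene0.png

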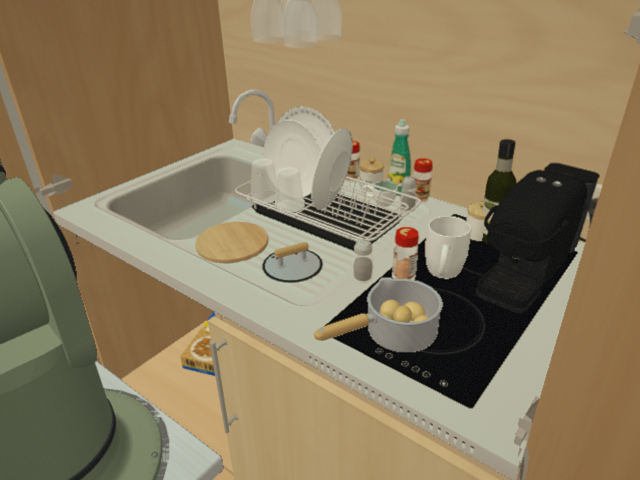

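The top view shows the board at pixel (221,257), the lid at (295,257) with its holes to the upper left, and the pan at (418,275) with its handle towards (388,338) and its lip at the upper left. The salt shaker is at (355,234). Pan and lid both have a yaw of about -25°, so I'll hold one tool yaw throughout. I'll move off and look with the wrist camera on the way.

```bash
python3 -m inch '[[-0.038,-0.01,0,0,0,0.1,0],[-0.038,-0.01,0,0,0,0.1,0],[-0.038,-0.01,0,0,0,0,0],[-0.038,-0.01,0,0,0,0,0],[-0.038,-0.01,0,0,0,0,0]]' && python3 -m inch '[[-0.038,-0.01,0,0,0,0,0],[-0.038,-0.01,0,0,0,0,0],[-0.038,-0.01,0,0,0,0,0],[-0.03,-0.01,0,0,0,0,0],[0,0,0,0,0,0,0]]'
python3 - <<'E'
from h import *
st(); look("wrist",["round_board","strainer_lid","lid_handle","strainer_holes"],"w1")
E
```

```text
clock: 1.7
position: [0.3093, 0.488, 0.2314]
tool_rot: [3.141, 0.0, 2.697]
force: [0.0, 1.5, 0.1]
grip_width: 0.0851
finger_force: 0.0
clock: 2.2
position: [0.4245, 0.3874, 0.2315]
tool_rot: [-3.141, 0.002, 2.691]
force: [0.2, 0.1, -0.5]
grip_width: 0.0856
finger_force: 0.0
{'clock': 2.2, 'position': [0.4245, 0.3874, 0.2315], 'tool_rot': [-3.1412, 0.0018, 2.6909], 'force': [0.1849, 0.0949, -0.5326], 'grip_width': 0.0856, 'finger_force': 0.0, 'qpos': [-0.8977, 0.442, 0.0743, 1.7401, -0.0365, 0.9607, 0.3105]}
wrist round_board 0.88 [256.8 346.7] [ 0.5401  0.2381 -0.0035]
```

```bash
python3 -m inch '[[-0.021,-0.035,0,0,0,0,0],[-0.021,-0.035,0,0,0,0,0],[-0.021,-0.035,0,0,0,0,0],[-0.021,-0.035,0,0,0,0,0],[-0.021,-0.035,0,0,0,0,0]]' >/dev/null && python3 -m inch '[[-0.021,-0.035,0,0,0,0,0],[-0.021,-0.035,0,0,0,0,0],[0,0,0,0,0,0,0]]' >/dev/null
python3 - <<'E'
from h import *
st(); look("wrist",["round_board","strainer_lid","lid_handle","strainer_holes"],"w2")
E
python3 -m inch '[[-0.014,-0.0335,0,0,0,0,0],[-0.014,-0.0335,0,0,0,0,0],[-0.014,-0.0335,0,0,0,0,0],[-0.014,-0.0335,0,0,0,0,0],[-0.014,-0.0335,0,0,0,0,0]]' >/dev/null && python3 -m inch '[[-0.014,-0.0335,0,0,0,0,0],[-0.014,-0.0335,0,0,0,0,0],[-0.014,-0.0335,0,0,0,0,0],[0,0,0,0,0,0,0]]' >/dev/null
python3 - <<'E'
from h import *
st(); look("wrist",["saucepan","pan_handle","pan_rim","pouring_lip","salt_shaker","spice_jar"],"w3")
E
```

```text
{'clock': 3.25, 'position': [0.4485, 0.1026, 0.2316], 'tool_rot': [-3.1408, 0.0008, 2.6923], 'force': [-0.5097, 1.6173, -0.5928], 'grip_width': 0.0853, 'finger_force': 0.0, 'qpos': [-0.4891, 0.2613, 0.1622, 2.0233, -0.0536, 0.861, 0.8242]}
wrist strainer_lid 0.67 [329.1 305.4] [ 0.5529  0.0629 -0.0035]
wrist lid_handle 0.6 [328.9 326.9] [0.5537 0.0615 0.0445]
wrist lid_handle 0.54 [328.4 303.3] [0.5274 0.0733 0.0445]
{'clock': 4.4, 'position': [0.4339, -0.1868, 0.2313], 'tool_rot': [-3.1403, 0.0007, 2.6935], 'force': [-0.9646, 1.8652, 0.0576], 'grip_width': 0.0854, 'finger_force': 0.0, 'qpos': [0.0254, 0.2896, 0.3135, 2.0012, -0.114, 0.8669, 1.5232]}
wrist saucepan 0.72 [320.5 292.9] [ 0.5146 -0.2269  0.006 ]
wrist pan_handle 0.77 [322.9 215.5] [ 0.421  -0.1789  0.06  ]
wrist pan_rim 0.94 [319.4 321.7] [ 0.5136 -0.227   0.074 ]
wrist pouring_lip 0.84 [389.1 320.1] [ 0.5416 -0.1639  0.074 ]
wrist salt_shaker 0.77 [462.8 301.5] [ 0.6014 -0.0777  0.    ]
wrist salt_shaker 0.44 [602.9 228. ] [0.5806 0.0908 0.    ]
wrist spice_jar 0.62 [425.9 356.1] [ 0.6554 -0.1447  0.    ]
```

View pics/w3.png

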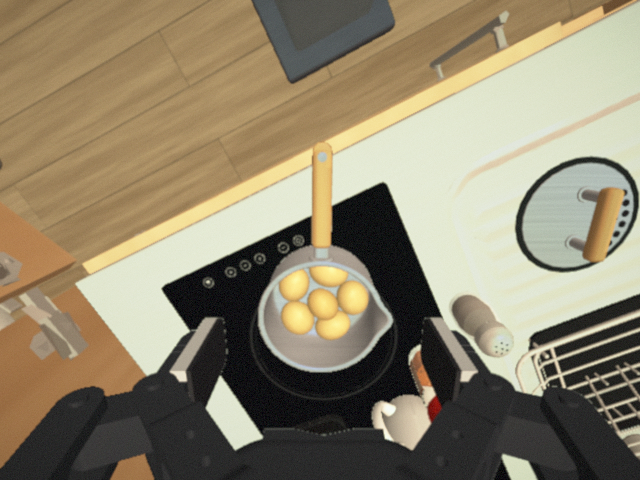

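The wrist view shows the pan centre near (319,322) and the handle running straight up the image along column 321, so the tool yaw is already aligned with it. The lip is at (389,320), to the right. Descending on the handle.

```bash
python3 -m inch '[[0.005,0,0.035,0,0,0,0],[0,0,0.035,0,0,0,0],[0,0,0.035,0,0,0,0],[0,0,0.035,0,0,0,0],[0,0,0.03,0,0,0,0]]' >/dev/null && python3 -m inch '[[0,0,0.01,0,0,0,0],[0,0,0.01,0,0,0,0],[0,0,0,0,0,0,0]]'
python3 - <<'E'
from h import *
look("wrist",["pan_handle","pan_rim","pouring_lip"],"w4")
E
```

```text
clock: 5.55
position: [0.4298, -0.1812, 0.0412]
tool_rot: [3.142, -0.0, 2.697]
force: [-0.1, -0.5, -0.1]
grip_width: 0.0853
finger_force: 0.0
wrist pan_handle 0.98 [311.9 322.2] [ 0.4176 -0.181   0.06  ]
```

View pics/w4.png

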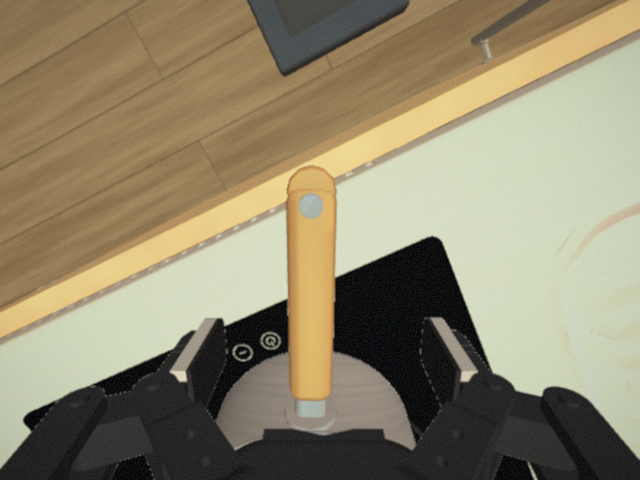

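The handle at column 312 lies between the open pads, whose middle is about 323. Shifting -4 mm along tool y and closing.

```bash
python3 -m inch '[[0,-0.0045,0,0,0,0,0],[0,0,0,0,0,0,0.4],[0,0,0,0,0,0,0.7],[0,0,0,0,0,0,1],[0,0,0,0,0,0,1]]' 110 && python3 -m inch '[[0,0,0,0,0,0,1],[0,0,0,0,0,0,1],[0,0,0,0,0,0,1],[0,0,0,0,0,0,1]]' && python3 -m inch '[[0,0,-0.005,0,0,0,1],[0,0,-0.01,0,0,0,1],[0,0,-0.01,0,0,0,1],[0,0,-0.005,0,0,0,1],[0,0,0,0,0,0,1]]'
python3 - <<'E'
from h import *
s=st(); print(s["moment"])
Z2=dict(Z); 
for k in ("saucepan","pan_handle","pan_rim","pouring_lip"): Z2[k]+=.03
look("wrist",["pan_handle","pan_rim","pouring_lip"],"w5",Z2)
look("scene",["pan_handle","pan_rim","pouring_lip"],"s5",Z2)
E
```

```text
clock: 6.25
position: [0.4277, -0.1854, 0.0413]
tool_rot: [3.142, -0.0, 2.697]
force: [0.1, -1.1, -0.9]
grip_width: 0.0282
finger_force: 0.0
clock: 6.65
position: [0.4278, -0.1856, 0.0415]
tool_rot: [-3.142, 0.0, 2.697]
force: [-1.4, -0.6, 5.6]
grip_width: 0.0163
finger_force: 107.0
clock: 7.15
position: [0.4282, -0.1855, 0.0723]
tool_rot: [3.141, 0.001, 2.697]
force: [0.1, -1.0, -3.4]
grip_width: 0.0163
finger_force: 107.2
{'clock': 7.15, 'position': [0.4282, -0.1855, 0.0723], 'tool_rot': [3.1413, 0.0015, 2.697], 'force': [0.1121, -1.0385, -3.3805], 'grip_width': 0.0163, 'finger_force': 107.2187, 'qpos': [0.1246, 0.5524, 0.206, 2.1406, -0.2403, 0.4683, 1.6419]}
[0.16793157 0.31097044 0.03391693]
wrist pan_handle 0.68 [325.5 325.4] [ 0.4192 -0.1806  0.09  ]
scene pan_handle 0.66 [346.4 310.2] [ 0.4173 -0.1756  0.09  ]
scene pan_handle 0.49 [401.8 320.1] [ 0.4495 -0.259   0.09  ]
scene pan_rim 0.65 [406.3 282.8] [ 0.5221 -0.2238  0.104 ]
scene pouring_lip 0.63 [380.2 266.1] [ 0.5379 -0.1622  0.104 ]
```

View pics/s5.png

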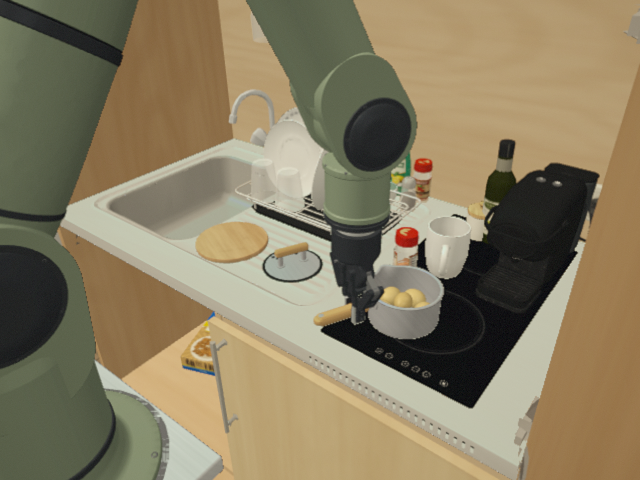

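The pan is clear of the hob and level (rim centre at (406,283)). The wrist force of 3.4 N matches its weight, and the grip force is 107 N. I'll lift it above the shaker and carry it to the board.

```bash
python3 -m inch '[[0,0,-0.01,0,0,0,1],[0,0,-0.02,0,0,0,1],[0,0,-0.02,0,0,0,1],[0,0,-0.02,0,0,0,1],[0,0,-0.01,0,0,0,1]]' >/dev/null && python3 -m inch '[[0.003,0.008,0,0,0,0,1],[0.006,0.016,0,0,0,0,1],[0.0096,0.024,0,0,0,0,1],[0.0096,0.024,0,0,0,0,1],[0.0096,0.024,0,0,0,0,1]]' >/dev/null && python3 -m inch '[[0.0096,0.024,0,0,0,0,1],[0.0096,0.024,0,0,0,0,1],[0.0096,0.024,0,0,0,0,1],[0.0096,0.024,0,0,0,0,1],[0.0096,0.024,0,0,0,0,1]]' && python3 -m inch '[[0.0096,0.024,0,0,0,0,1],[0.0096,0.024,0,0,0,0,1],[0.0096,0.024,0,0,0,0,1],[0.0096,0.024,0,0,0,0,1],[0.0096,0.024,0,0,0,0,1]]' >/dev/null && python3 -m inch '[[0.0096,0.024,0,0,0,0,1],[0.0096,0.024,0,0,0,0,1],[0.0096,0.024,0,0,0,0,1],[0.006,0.016,0,0,0,0,1],[0.003,0.008,0,0,0,0,1]]' >/dev/null && python3 -m inch '[[0,0,0,0,0,0,1]]'
python3 - <<'E'
from h import *
s=st()
Z2=dict(Z); 
for k in ("saucepan","pan_handle","pan_rim","pouring_lip"): Z2[k]+=s["position"][2]-.0415
for c in ("top","scene","wrist"): look(c,["pan_handle","pan_rim","pouring_lip","round_board"],c+"6",Z2)
E
```

```text
clock: 9.05
position: [0.4425, 0.048, 0.1505]
tool_rot: [-3.141, -0.001, 2.697]
force: [0.8, -0.3, -3.3]
grip_width: 0.0162
finger_force: 107.5
clock: 10.15
position: [0.4583, 0.2788, 0.1508]
tool_rot: [-3.141, -0.0, 2.698]
force: [-0.2, -0.1, -3.6]
grip_width: 0.0159
finger_force: 107.4
{'clock': 10.15, 'position': [0.4583, 0.2788, 0.1508], 'tool_rot': [-3.141, -0.0003, 2.6978], 'force': [-0.2403, -0.0677, -3.6273], 'grip_width': 0.0159, 'finger_force': 107.4127, 'qpos': [-0.8282, 0.5008, 0.2322, 1.9182, -0.1643, 0.7414, 0.625]}
top pan_handle 0.88 [183.7 290. ] [0.452  0.2778 0.1693]
top pan_rim 0.88 [201.5 247.4] [0.5394 0.2441 0.1833]
top pouring_lip 0.68 [177.  227.5] [0.5796 0.298  0.1833]
top pouring_lip 0.63 [380.  219.7] [ 0.6098 -0.1224  0.1833]
top round_board 0.78 [221.8 259. ] [ 0.546   0.2345 -0.0035]
scene pan_handle 0.95 [170.4 183.3] [0.4538 0.293  0.1693]
scene pan_rim 0.91 [222.  166.3] [0.5542 0.2456 0.1833]
scene pouring_lip 0.79 [210.7 155.6] [0.5798 0.309  0.1833]
scene round_board 0.83 [234.5 241.6] [ 0.5581  0.2401 -0.0035]
wrist pan_handle 0.96 [326.2 325.8] [0.4505 0.2831 0.1693]
```

View pics/scene6.png

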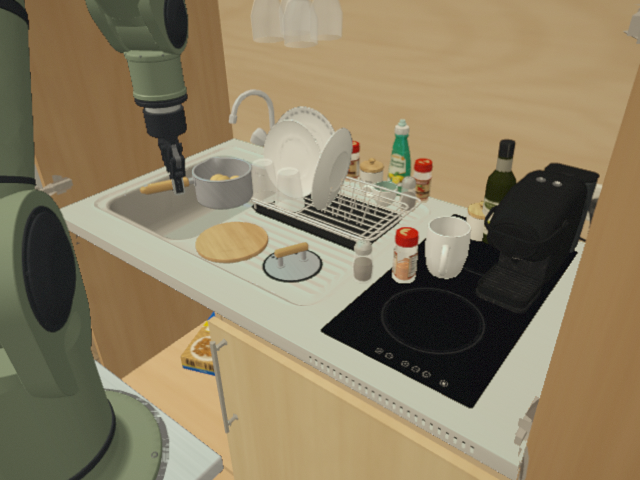

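The pan hangs level above the board: the handle is at (170,183) and the rim centre at (222,166), with the board at (234,242). From the tool pose the pan centre is (0.544, 0.237), and the board is at (0.546, 0.237). Lowering gently.

```bash
python3 -m inch '[[-0.0015,0,0.02,0,0,0,1],[0,0,0.025,0,0,0,1],[0,0,0.025,0,0,0,1],[0,0,0.02,0,0,0,1],[0,0,0.01,0,0,0,1]]' >/dev/null && python3 -m inch '[[0,0,0.003,0,0,0,1],[0,0,0.001,0,0,0,1],[0,0,0.001,0,0,0,1],[0,0,0,0,0,0,1]]' && python3 -m inch '[[0,0,0.001,0,0,0,1],[0,0,0.001,0,0,0,1],[0,0,0,0,0,0,1]]'
```

```text
clock: 11.8
position: [0.4604, 0.278, 0.047]
tool_rot: [3.141, 0.0, 2.697]
force: [-0.0, -0.4, -3.7]
grip_width: 0.0164
finger_force: 107.5
clock: 12.1
position: [0.4601, 0.2779, 0.0444]
tool_rot: [3.141, 0.0, 2.697]
force: [-1.0, 1.2, 0.1]
grip_width: 0.0161
finger_force: 108.0
```

The pan's weight is now on the board. Releasing.

```bash
python3 -m inch '[[0,0,0,0,0,0,0.85],[0,0,0,0,0,0,0.7],[0,0,0,0,0,0,0.5],[0,0,0,0,0,0,0.2],[0,0,0,0,0,0,0]]' 20 >/dev/null && python3 -m inch '[[0,0,0,0,0,0,0],[0,0,0,0,0,0,0],[0,0,-0.02,0,0,0,0],[0,0,-0.04,0,0,0,0],[0,0,-0.04,0,0,0,0]]' && python3 -m inch '[[0.012,0,-0.04,0,0,0,0],[0.012,0,-0.04,0,0,0,0],[0,0,0,0,0,0,0]]'
python3 - <<'E'
from h import *
s=st()
Z2=dict(Z); 
for k in ("saucepan","pan_handle","pan_rim","pouring_lip"): Z2[k]+=.0025
for c in ("top","scene","wrist"): look(c,["saucepan","pan_handle","pan_rim","pouring_lip","round_board","strainer_lid","lid_handle","strainer_holes"],c+"7",Z2)
E
```

```text
clock: 13.1
position: [0.4597, 0.2773, 0.1452]
tool_rot: [-3.14, -0.001, 2.697]
force: [-0.8, 0.1, 0.0]
grip_width: 0.0852
finger_force: 0.0
clock: 13.4
position: [0.4389, 0.2898, 0.2289]
tool_rot: [3.135, 0.002, 2.698]
force: [0.8, -0.3, -1.0]
grip_width: 0.0853
finger_force: 0.0
{'clock': 13.4, 'position': [0.4389, 0.2898, 0.2289], 'tool_rot': [3.1351, 0.002, 2.6978], 'force': [0.7756, -0.2803, -0.9859], 'grip_width': 0.0853, 'finger_force': 0.0, 'qpos': [-0.9018, 0.3745, 0.2691, 1.8791, -0.1263, 0.8974, 0.5549]}
top saucepan 0.92 [219.5 256.2] [0.5507 0.2383 0.0085]
top pan_handle 0.78 [193.5 295.4] [0.4507 0.2814 0.0625]
top pan_rim 0.83 [217.  252.3] [0.5484 0.2319 0.0765]
top pouring_lip 0.88 [188.3 238.1] [0.579  0.2993 0.0765]
top strainer_lid 0.66 [295.  259.7] [ 0.5499  0.0584 -0.0035]
top lid_handle 0.69 [291.1 254.5] [0.5541 0.0661 0.0445]
top strainer_holes 0.8 [276.8 250.7] [0.5682 0.1021 0.0095]
scene saucepan 0.76 [231.8 243.6] [0.5356 0.2237 0.0085]
scene pan_handle 0.61 [180.6 227.6] [0.4583 0.2928 0.0625]
scene pouring_lip 0.92 [217.3 198.2] [0.583  0.3105 0.0765]
scene pouring_lip 0.61 [400.8 275.6] [ 0.5689 -0.1875  0.0765]
scene round_board 0.59 [231.8 243. ] [ 0.5501  0.2406 -0.0035]
scene strainer_lid 0.91 [293.1 268.2] [ 0.5567  0.0618 -0.0035]
scene strainer_lid 0.62 [230.8 242.6] [ 0.55    0.2438 -0.0035]
scene lid_handle 0.93 [294. 250.] [0.5565 0.0564 0.0445]
scene strainer_holes 0.79 [279.6 250.5] [0.5769 0.1171 0.0095]
wrist saucepan 0.88 [320.8 319.8] [0.5466 0.2331 0.0085]
wrist pan_handle 0.76 [324.1 246.2] [0.4502 0.283  0.0625]
wrist pan_rim 0.59 [322.  352.2] [0.545  0.2357 0.0765]
wrist pouring_lip 0.81 [390.6 354.1] [0.5762 0.2964 0.0765]
wrist round_board 0.25 [234.8 376.4] [ 0.5795  0.0935 -0.0035]
wrist strainer_holes 0.55 [233.4 375.3] [0.5697 0.1008 0.0095]
```

View pics/wrist7.png

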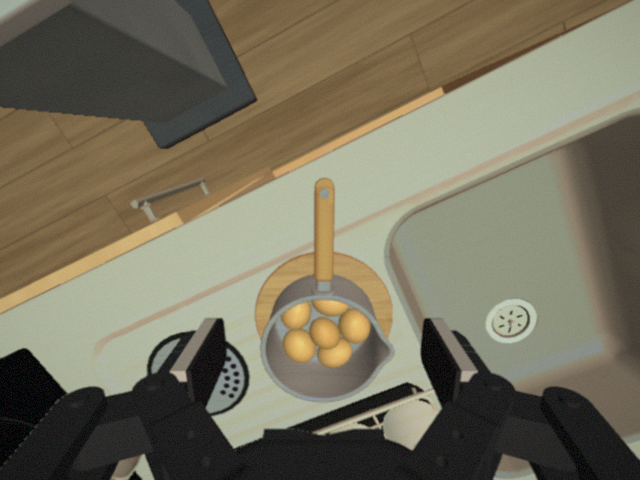

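The pan stands on the board: rim centre (322,352), lip (390,354), board edge at columns 257–392. The lid is partly visible at (200,372). I'll check the board/pan offset and go to the lid.

```bash
python3 - <<'E'
from h import *
from scipy.optimize import least_squares
c=calibration("wrist")
P=np.array([at_z(c,p,.0085)[:2] for p in [(257,312),(265,282),(290,260),(358,259),(381,277),(392,303)]])
r=least_squares(lambda x:np.hypot(*(P-x).T)-.0825,[.545,.237]);print("board",r.x,r.fun)
E
python3 -m inch '[[-0.027,-0.0263,0,0,0,0,0],[-0.027,-0.0263,0,0,0,0,0],[-0.027,-0.0263,0,0,0,0,0],[-0.027,-0.0263,0,0,0,0,0],[-0.027,-0.0263,0,0,0,0,0]]' >/dev/null && python3 -m inch '[[-0.027,-0.0263,0,0,0,0,0],[0,0,0.04,0,0,0,0],[0,0,0.02,0,0,0,0],[0,0,0,0,0,0,0]]'
python3 - <<'E'
from h import *
im,c=look("wrist",["strainer_lid","lid_handle","strainer_holes"],"w8")
for n in ("strainer_lid","lid_handle"):
  for d in outline_of(n,"wrist")[:1]: print(n,d["score"],np.round(d["rect"]),d["region"].sum())
print(proj(c,[[.553,.061,.0445]]))
E
```

```text
board [0.54672343 0.23848089] [-2.22107854e-03  1.96045717e-04  4.03797300e-04  3.41070934e-04
 -7.71152221e-05 -2.01084071e-03]
clock: 15.65
position: [0.5155, 0.0754, 0.1622]
tool_rot: [-3.139, -0.003, 2.696]
force: [-0.2, 0.4, 0.6]
grip_width: 0.0856
finger_force: 0.0
wrist strainer_lid 0.82 [325.7 271. ] [ 0.5529  0.0603 -0.0035]
wrist lid_handle 0.82 [326.7 292.9] [0.5538 0.0605 0.0445]
wrist strainer_holes 0.75 [326.5 292.2] [0.5682 0.0539 0.0095]
wrist strainer_holes 0.57 [375.5 275.9] [0.5727 0.1025 0.0095]
strainer_lid 0.91 [258. 208. 392. 336.] 13415
lid_handle 0.84 [259. 211. 394. 335.] 13464
[[326.78535791 291.86838587]]
```

View pics/w8.png

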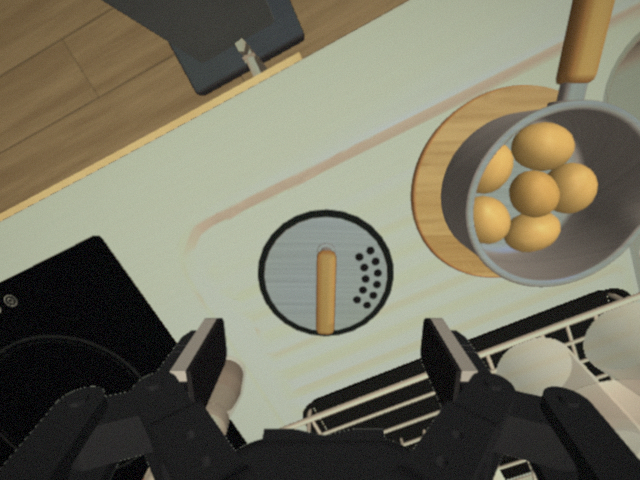

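The lid is at (326,271). Its bar runs along column 326, parallel to tool x, and its holes are on the right at (370,275), which is the same side as the pan's lip. Going down on the bar.

```bash
python3 -m inch '[[-0.0204,0.0015,0.02,0,0,0,0],[-0.0204,0.0015,0.03,0,0,0,0],[0,0,0.03,0,0,0,0],[0,0,0.03,0,0,0,0],[0,0,0.015,0,0,0,0]]' >/dev/null && python3 -m inch '[[0,0,0.011,0,0,0,0],[0,0,0,0,0,0,0]]'
python3 - <<'E'
from h import *
im,c=look("wrist",["lid_handle","strainer_holes"],"w9")
s=st(); print(proj(c,[[*s["position"][:2],.0445]]))
E
```

```text
clock: 16.65
position: [0.5547, 0.0611, 0.028]
tool_rot: [-3.141, -0.001, 2.697]
force: [0.4, -0.0, 0.6]
grip_width: 0.0853
finger_force: 0.0
wrist lid_handle 0.66 [317.9 340.1] [0.5529 0.0593 0.0445]
wrist strainer_holes 0.85 [409.1 303.9] [0.5739 0.1018 0.0095]
{'clock': 16.8, 'position': [0.5555, 0.0612, 0.0295], 'tool_rot': [3.1406, 0.0013, 2.6968], 'force': [-0.5576, 0.3824, -0.2309], 'grip_width': 0.0852, 'finger_force': 0.0, 'qpos': [-0.3634, 0.7267, 0.2085, 1.9172, -0.2785, 0.5236, 1.1619]}
[[324.45795236 343.39845889]]
```

View pics/w9.png

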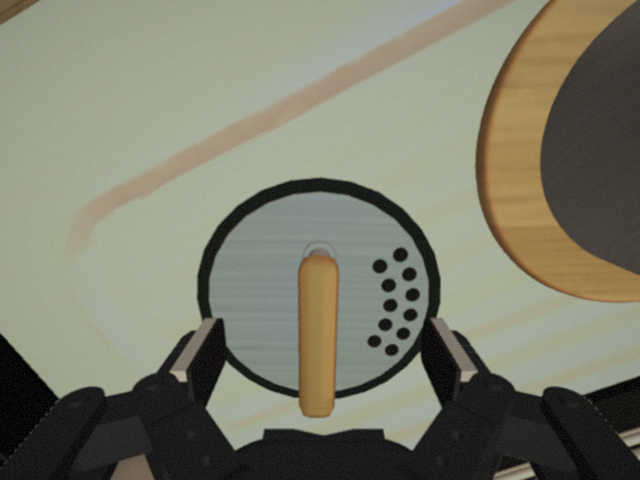

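The bar is at (318,335), about 2 mm left of the middle between the pads, and parallel to tool x. Closing on it.

```bash
python3 -m inch '[[0.001,-0.002,0.003,0,0,0,0],[0,0,0,0,0,0,0.4],[0,0,0,0,0,0,0.65],[0,0,0,0,0,0,0.85],[0,0,0,0,0,0,1]]' 80 >/dev/null && python3 -m inch '[[0,0,0,0,0,0,1],[0,0,0,0,0,0,1],[0,0,0,0,0,0,1],[0,0,0,0,0,0,1]]' && python3 -m inch '[[0,0,-0.005,0,0,0,1],[0,0,-0.015,0,0,0,1],[0,0,-0.02,0,0,0,1],[0,0,-0.02,0,0,0,1],[0,0,0,0,0,0,1]]'
python3 - <<'E'
from h import *
s=st(); dz=s["position"][2]-.0265
Z2={k:v+dz for k,v in Z.items()}
im,c=look("wrist",["lid_handle","strainer_holes","strainer_lid"],"w10",Z2)
E
```

```text
clock: 17.7
position: [0.5531, 0.0596, 0.0255]
tool_rot: [3.141, 0.0, 2.697]
force: [-1.6, -0.1, 5.3]
grip_width: 0.0149
finger_force: 78.8
clock: 18.2
position: [0.5544, 0.0598, 0.0884]
tool_rot: [3.139, 0.003, 2.697]
force: [1.1, -0.2, -2.5]
grip_width: 0.0147
finger_force: 78.1
{'clock': 18.2, 'position': [0.5544, 0.0598, 0.0884], 'tool_rot': [3.1391, 0.0032, 2.6966], 'force': [1.0887, -0.2231, -2.5318], 'grip_width': 0.0147, 'finger_force': 78.1253, 'qpos': [-0.3929, 0.6283, 0.2514, 1.9056, -0.2497, 0.6336, 1.1399]}
wrist lid_handle 0.97 [323.1 343.8] [0.5519 0.0604 0.1064]
wrist strainer_holes 0.78 [412.7 304.4] [0.5716 0.102  0.0714]
wrist strainer_holes 0.47 [574.1 135.8] [0.5249 0.1936 0.0714]
wrist strainer_lid 0.87 [323.2 293.4] [0.5518 0.0605 0.0584]
```

View pics/w10.png

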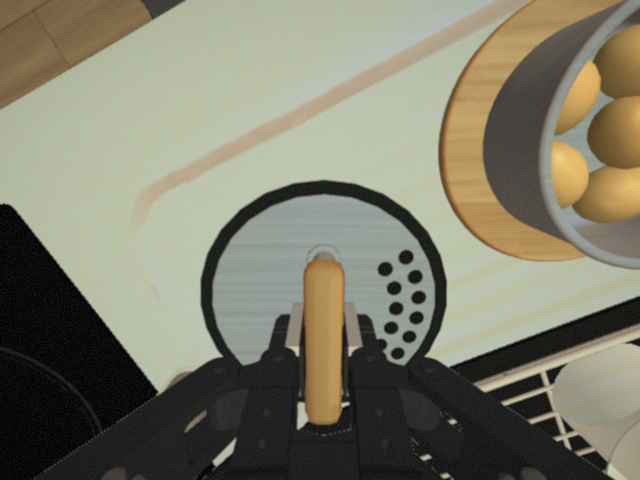

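The lid is held level in the pads: bar at (323,343), holes on the right at (405,310). I've now used all ten picture views, so from here I'll rely on the network numbers. Raising it and re-measuring the pan's rim.

```bash
python3 -m inch '[[0.011,0.004,-0.028,0,0,0,1],[0.011,0.004,-0.028,0,0,0,1],[0.011,0.004,-0.028,0,0,0,1],[0.011,0.004,-0.028,0,0,0,1],[0,0,0,0,0,0,1]]' >/dev/null && python3 -m inch '[[0,0,0,0,0,0,1]]'
cat > m.py <<'E'
from h import *
from scipy.optimize import minimize
s=st(); p=s["position"]; dz=p[2]-.0255
Z2=dict(Z)
for k in ("saucepan","pan_handle","pan_rim","pouring_lip"): Z2[k]+=.0025
for k in ("strainer_lid","lid_handle","strainer_holes"): Z2[k]+=dz
xt=np.array([-.903,.430]);yt=np.array([.430,.903])
def edge(im,c,c0,z,r,outer):
    g=cv2.GaussianBlur(cv2.cvtColor(im,cv2.COLOR_RGB2GRAY).astype(np.float32),(0,0),1.2)
    m=np.hypot(cv2.Sobel(g,5,1,0),cv2.Sobel(g,5,0,1)); t=np.radians(np.arange(0,360,3))
    def f(q):
        uv=proj(c,np.c_[q[0]+r*np.cos(t),q[1]+r*np.sin(t),0*t+z]).astype(np.float32)
        return -np.minimum(cv2.remap(m,uv[:,:1],uv[:,1:],1),60).mean()
    gr=[(f((c0[0]+a,c0[1]+b)),a,b) for a in np.arange(-.008,.0081,.001) for b in np.arange(-.008,.0081,.001)]
    b=min(gr); return np.round([c0[0]+b[1],c0[1]+b[2],b[0]],4)
def run(cam,base="w"):
    im,c=look(cam,["saucepan","pan_rim","pouring_lip","strainer_lid","lid_handle"],None,Z2)
    print(cam,"pan edge r63",edge(im,c,(.5455,.236),.0735,.063,1),"r57",edge(im,c,(.5455,.236),.0765,.058,1))
    l0=p[:2]; print(cam,"lid edge-TCP along xt,yt",[ (np.round((e[:2]-l0)@xt,4),np.round((e[:2]-l0)@yt,4),e[2]) for e in (edge(im,c,l0,-.0035+dz+.0115,.064,1),edge(im,c,l0,-.0035+dz+.013,.061,1))])
E
python3 -c "
from m import *
run('wrist');run('top')"
```

```text
clock: 19.0
position: [0.5201, 0.0932, 0.197]
tool_rot: [3.142, -0.0, 2.697]
force: [0.1, 0.4, -2.6]
grip_width: 0.0148
finger_force: 78.5
{'clock': 19.0, 'position': [0.5201, 0.0932, 0.197], 'tool_rot': [3.1416, -0.0001, 2.6974], 'force': [0.133, 0.3616, -2.6484], 'grip_width': 0.0148, 'finger_force': 78.5216, 'qpos': [-0.5321, 0.4301, 0.3235, 1.9029, -0.1796, 0.8365, 1.0113]}
wrist saucepan 0.64 [467.4 187.9] [0.545  0.2331 0.0085]
wrist pan_rim 0.9 [505.4 199.2] [0.5451 0.235  0.0765]
wrist pouring_lip 0.79 [593.4 199.8] [0.5742 0.2946 0.0765]
wrist strainer_lid 0.79 [323.4 292.8] [0.5175 0.0938 0.168 ]
wrist lid_handle 0.64 [323.4 346. ] [0.5189 0.0931 0.216 ]
wrist pan edge r63 [  0.5455   0.235  -47.8938] r57 [  0.5415   0.233  -49.9006]
wrist lid edge-TCP along xt,yt [(np.float64(0.0009), np.float64(-0.0004), np.float64(-44.1526)), (np.float64(0.004), np.float64(-0.0008), np.float64(-37.9795))]
top saucepan 0.67 [218.5 259.3] [0.5432 0.2402 0.0085]
top saucepan 0.39 [355.8 239.9] [ 0.6008 -0.0865  0.0085]
top pan_rim 0.56 [213.8 254.8] [0.5425 0.2388 0.0765]
top pan_rim 0.29 [185.9 238.2] [0.5786 0.3048 0.0765]
top pouring_lip 0.59 [186.8 236.5] [0.5826 0.3031 0.0765]
top pan edge r63 [  0.5505   0.237  -29.4423] r57 [  0.5525   0.241  -31.484 ]
top lid edge-TCP along xt,yt [(np.float64(0.0001), np.float64(-0.0045), np.float64(-23.482)), (np.float64(-0.0003), np.float64(-0.0076), np.float64(-24.0854))]
```

```bash
python3 -m inch '[[0.0046,0.0176,0,0,0,0,1],[0.0046,0.0176,0,0,0,0,1],[0.0046,0.0176,0,0,0,0,1],[0.0046,0.0176,0,0,0,0,1],[0.0046,0.0176,0,0,0,0,1]]' >/dev/null && python3 -m inch '[[0.0046,0.0176,0.01,0,0,0,1],[0.0046,0.0176,0.02,0,0,0,1],[0.0046,0.0176,0.02,0,0,0,1],[0,0,0.015,0,0,0,1],[0,0,0,0,0,0,1]]' >/dev/null; python3 -m inch '[[0,0,0,0,0,0,1]]' >/dev/null
python3 -c "
from m import *
for i in range(3): print(np.round(telemetry.observe()['position'],4))
run('wrist');run('top');run('scene')
for c in ('wrist','scene','top'): look(c,['pan_handle','strainer_holes'],None,Z2)"
```

```text
{'clock': 20.7, 'position': [0.5476, 0.2354, 0.1322], 'tool_rot': [-3.1407, -0.0, 2.6961], 'force': [-0.2699, -0.0485, -1.9694], 'grip_width': 0.0148, 'finger_force': 78.4204, 'qpos': [-0.6948, 0.6154, 0.2753, 1.7755, -0.2238, 0.7821, 0.8174]}
[0.5476 0.2354 0.1322]
[0.5476 0.2354 0.1322]
[0.5476 0.2354 0.1322]
wrist strainer_lid 0.95 [320.7 292.6] [0.5453 0.2348 0.1032]
wrist lid_handle 0.58 [323.7 344.9] [0.5473 0.2357 0.1512]
wrist pan edge r63 [  0.5485   0.234  -32.5849] r57 [  0.5435   0.234  -35.1991]
wrist lid edge-TCP along xt,yt [(np.float64(0.0009), np.float64(-0.0005), np.float64(-44.3934)), (np.float64(0.004), np.float64(0.0014), np.float64(-38.3446))]
top strainer_lid 0.87 [215. 253.] [0.5422 0.2311 0.1032]
top lid_handle 0.63 [210.1 244.6] [0.5517 0.2334 0.1512]
top pan edge r63 [  0.5445   0.232  -38.9355] r57 [  0.5535   0.229  -41.1891]
top lid edge-TCP along xt,yt [(np.float64(0.0038), np.float64(-0.0107), np.float64(-38.5768)), (np.float64(-0.008), np.float64(-0.0006), np.float64(-39.9))]
scene saucepan 0.87 [226.6 243. ] [0.5304 0.235  0.0085]
scene saucepan 0.71
[... 184 characters left out ...]
 199.8] [0.5539 0.2491 0.1032]
scene strainer_lid 0.24 [180.4 225.7] [0.4214 0.2384 0.1032]
scene lid_handle 0.97 [221.8 181.2] [0.5482 0.2453 0.1512]
scene pan edge r63 [  0.5535   0.239  -46.8304] r57 [  0.5485   0.234  -48.8175]
scene lid edge-TCP along xt,yt [(np.float64(0.0006), np.float64(-0.0058), np.float64(-57.5766)), (np.float64(0.0033), np.float64(-0.0094), np.float64(-58.6739))]
wrist pan_handle 0.95 [327.   90.1] [0.4504 0.2842 0.0625]
wrist strainer_holes 0.67 [413.6 304.7] [0.5659 0.2784 0.1162]
scene pan_handle 0.57 [179.4 230.5] [0.4487 0.2851 0.0625]
scene strainer_holes 0.91 [219.6 188.2] [0.5691 0.2808 0.1162]
scene strainer_holes 0.54 [220.2 180.9] [0.5961 0.308  0.1162]
```

Scene and wrist agree that lid and pan are within about 2 mm of each other, with the handle aligned. Lowering with the force readings in view.

```bash
python3 -m inch '[[0,0.0005,0.01,0,0,0,1],[0,0,0.008,0,0,0,1],[0,0,0.005,0,0,0,1],[0,0,0.001,0,0,0,1],[0,0,0,0,0,0,1]]' | tr '\n' ' '; for i in 1; do python3 -m inch '[[0,0,0.002,0,0,0,1],[0,0,0.002,0,0,0,1],[0,0,0,0,0,0,1]]' | tr '\n' ' ';  done; python3 -m inch '[[0,0,0.0015,0,0,0,1],[0,0,0.0015,0,0,0,1],[0,0,0,0,0,0,1]]'
```

```text
clock: 22.55 position: [0.5477, 0.2363, 0.108] tool_rot: [-3.141, -0.0, 2.697] force: [-0.3, -0.2, -1.7] grip_width: 0.0145 finger_force: 78.6 clock: 22.85 position: [0.5477, 0.2364, 0.1041] tool_rot: [-3.141, -0.0, 2.697] force: [-0.4, -0.6, -1.1] grip_width: 0.0146 finger_force: 78.6 clock: 23.15
position: [0.5477, 0.2364, 0.1011]
tool_rot: [-3.141, -0.0, 2.697]
force: [-0.4, -0.6, -1.6]
grip_width: 0.0147
finger_force: 78.6
```

```bash
python3 -m inch '[[0,0,0.0015,0,0,0,1],[0,0,0.0015,0,0,0,1],[0,0,0,0,0,0,1]]' | tr '\n' ' ';python3 -m inch '[[0,0,0.001,0,0,0,1],[0,0,0.001,0,0,0,1],[0,0,0,0,0,0,1]]' | tr '\n' ' '; python3 -m inch '[[0,0,0.0005,0,0,0,1],[0,0,0.0005,0,0,0,1],[0,0,0,0,0,0,1]]'
```

```text
clock: 23.45 position: [0.5477, 0.2364, 0.0981] tool_rot: [-3.141, -0.0, 2.697] force: [-0.4, -0.7, -0.7] grip_width: 0.0149 finger_force: 78.6 clock: 23.75 position: [0.5477, 0.2364, 0.0962] tool_rot: [-3.141, -0.0, 2.697] force: [-0.8, -1.4, -1.8] grip_width: 0.0149 finger_force: 78.6 clock: 24.05
position: [0.5481, 0.2363, 0.0959]
tool_rot: [3.141, 0.0, 2.697]
force: [-2.7, -1.4, 8.7]
grip_width: 0.0148
finger_force: 80.1
```

Contact came at TCP z = 0.0959, against 0.0955 expected for a seated lid. Releasing and backing straight up.

```bash
python3 -m inch '[[0,0,-0.0003,0,0,0,1],[0,0,0,0,0,0,0.9],[0,0,0,0,0,0,0.7],[0,0,0,0,0,0,0.4],[0,0,0,0,0,0,0]]' 20 >/dev/null && python3 -m inch '[[0,0,0,0,0,0,0],[0,0,0,0,0,0,0],[0,0,-0.02,0,0,0,0],[0,0,-0.04,0,0,0,0],[0,0,-0.04,0,0,0,0]]' >/dev/null; python3 -m inch '[[0.02,0,-0.03,0,0,0,0],[0.02,0,-0.02,0,0,0,0],[0.02,0,0,0,0,0,0],[0,0,0,0,0,0,0],[0,0,0,0,0,0,0]]'
python3 - <<'E'
from h import *
Z2=dict(Z)
for k in ("saucepan","pan_handle","pan_rim","pouring_lip"): Z2[k]+=.0025
for k in ("strainer_lid","lid_handle","strainer_holes"): Z2[k]+=.070
for c in ("wrist","scene"): im,cc=look(c,["pan_handle","pouring_lip","strainer_lid","lid_handle","strainer_holes","salt_shaker","spice_jar","mug0"],c+"11",Z2)
E
```

```text
clock: 25.55
position: [0.4937, 0.2623, 0.2457]
tool_rot: [3.141, 0.0, 2.697]
force: [0.3, 0.3, 0.3]
grip_width: 0.0854
finger_force: 0.0
wrist pan_handle 0.61 [325.8 178.1] [0.4522 0.2842 0.0625]
wrist pouring_lip 0.7 [389.4 287.2] [0.5745 0.2962 0.0765]
wrist strainer_lid 0.62 [325.  283.1] [0.5469 0.2384 0.0665]
wrist strainer_lid 0.48 [322.5 306.4] [0.5698 0.2247 0.0665]
wrist lid_handle 0.8 [323.5 307.8] [0.5489 0.2358 0.1145]
wrist strainer_holes 0.67 [372.  290.6] [0.569  0.2793 0.0795]
wrist salt_shaker 0.72 [134.3 393.7] [ 0.6102 -0.0826  0.    ]
wrist spice_jar 0.36 [324.8 306.5] [0.6026 0.2121 0.    ]
wrist mug0 0.41 [100.6 474. ] [ 0.706  -0.2052  0.006 ]
scene pan_handle 0.85 [181.4 226.3] [0.463  0.2959 0.0625]
scene strainer_lid 0.67 [228.9 212.8] [0.5618 0.2514 0.0665]
scene lid_handle 0.71 [225.  193.9] [0.5588 0.2528 0.1145]
scene strainer_holes 0.57 [223.6 202.1] [0.5743 0.2797 0.0795]
scene salt_shaker 0.78 [365.1 279.7] [ 0.609 -0.086  0.   ]
scene spice_jar 0.68 [177.8 230.9] [0.5082 0.3793 0.    ]
scene spice_jar 0.56 [400.5 277.1] [ 0.6595 -0.1387  0.    ]
scene mug0 0.85 [442.1 272.5] [ 0.7164 -0.2021  0.006 ]
```

The lid's position and height match a seated lid. The holes bear about 63° and the lip about 64°, the bystanders are where they were, and the gripper is clear. Handing in.

```bash
python3 -c "
from workcell import bot; print(bot.job_done())"
```

```text
the job is handed in; nothing more can be done
None
```

I handed the job in at about 26 s: my last readings show the saucepan level on the board with the strainer lid seated, its holes at the pouring lip and the bystanders unmoved, but the hand-in call gave no verdict.

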